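# Seat a filter plate in the spring-clip slots of its cross-slide holder

### The arm

A 6-joint arm with a two-finger parallel gripper is mounted at the origin on a cart in front of the work surface, level with it; the furniture and walls round the work are solid. World frame = base frame: x ahead of the robot, y to its left, z up, the work surface at z = 0. Lengths are in m, angles in rad, forces in N, time in s.
With the tool pointing down it reaches from about 0.35 to 0.95 m from the base axis. Payload 17.4 kg.
Tool frame: the origin (TCP) lies between the finger pads; the fingertips stand 17 mm ahead of it and the grasp point (between the pads) lies 2 mm behind it; z points along the fingers, y is the line along which they close (so a half turn about z gives the same grasp; the last joint's range is limited). The gripper opens to 93 mm and grips with 3 to 60 N. Pads are 15 mm wide; open, the fingers measure 128 mm over their backs; the gripper's body (75 mm by 188 mm) begins 65 mm behind the grasp point.
Start: joints at [-1.274, 0.116, 1.442, -0, 1.584, -0.038], TCP at [0.222, -0.638, 0.236] pointing down, gripper open.
Joint ranges: [-2.83, 2.83], [-0.83, 2.19], [0.07, 2.5], [-1.14, 4.28], [0.01, 3], [-2.97, 2.97]. Speed limits (rad/s): [1.89, 1.89, 2.22, 3.14, 3.14, 3.14].

### API

Orientations are given as [roll, pitch, yaw] about the fixed x, y, z axes, in that order (R = Rz(yaw) Ry(pitch) Rx(roll)).
In Python, from rig import * gives the robot as it stands. The module is installed in compiled form; this text tells all that it offers.
- The arm moves only by the tool play_rows, never from a script. Its argument "series" is a list that holds one entry, the list of rows, each a list of 7 numbers: the turn, a rotation vector about the tool's x, y, z in rad, then the shift along the tool's x, y, z in cm, then the gripper's target within -1 to 1 (shut at 1, half-way at 0, fully open at -1). In form: [[[rx, ry, rz, dx, dy, dz, grip], ...]]. A call has 1 to 5 rows; each row shifts and turns the commanded pose from where the row before left it, along the tool's axes as they then stand; what a row does not reach is not made up. A row lasts 1/10 s, in which the tool goes at most 50 mm and 8.59 degrees, less where a joint would pass 70% of its speed; a pose out of reach is approached as far as the arm can. A call with a gripper value outside its range is refused whole. The fingers move at their own pace and stop on an object; the grip force is fixed at half the most. Time passes only in rows, so rows that do not move let the fingers close. It gives the time, the measured TCP pose, the force, the opening and the grip force at its end, in the units of the state.
- sense(): the state, without advancing time (a new reading comes with each control period).
- capture(name): name is "scene" or "top"; returns the picture (400x640x3 uint8, blue, green, red); there is no depth.
- calibration(name): a dict with "fx", "fy", "cx", "cy" (pixels), "R" (3x3) and "t" (3): a world point X has camera coordinates R X + t. Camera axes: x right, y down, z forward; pixel columns grow to the right and rows downward; lengths in m; the calibration is good to about 2 mm. A picture is of the moment at which its call begins. calibration takes no time and is no camera call.
- finish_job(): hands the job in; it is judged then, once.
Trained networks look in the newest picture that a camera, given by its name, has taken for a name from the list of things; names that differ only in an ending like _2 or _b are one class to them, and where a whole thing is asked for, a point or a joint stands for the part that bears it (a point fixed in the world has none). Each returns a list of dicts, best first, with "score" (0 to 1); they miss things now and then, are a little off and sometimes report something else, mostly with a low value. They report only what shows in the picture. A call takes as long as a camera call. They do not tell look-alikes from the thing itself.
- spot_in(camera, name): "extent" ([centre column, centre row, width, height] in pixels, round what is visible of it).
- pinpoint(camera, name): "at" ([column, row] in pixels: a listed point, or the origin of a listed thing).
The state is a dict: "time": time; "joint_positions": joint angles; "qvel": joint speeds; "tau": joint torques, N m; "tcp_pos": TCP position; "eef_rot": TCP orientation; "wrist_force": force on the tool from outside, world axes, zero at the start; "moment": the same for the moment, N m; "grip_width": opening from 0.0 (shut) to 1.0 (fully open); "finger_force": force on a finger pad.
Only numpy, scipy, OpenCV 4.12 (cv2) and the standard library are available. Lean on these libraries where they do the work, as an engineer would, in place of code of your own. Each camera call takes 0.05 s, during which the arm holds its last target. There are 200 camera calls.

### The job

Take the filter plate with the orange tab out of the white rack and slide its two side ears down into the spring-clip slots of the metal holder, pressing it past the clips until its lower edge sits fully home and flat on the slot floor, then let go. The slotted saddle stays wherever it was last left along its cross-slide, so find the slots by sight or feel and press gently: never lean on the holder with more than about 30 N. Leave the blue-tabbed plate and the other things on the bench where they are.

Things in the scene. Friction and masses are not known exactly. Their poses are not given: they have to be found in the camera images.
- plate_mid (a point): Centre (41 mm above the lower edge) of the loose filter plate with the ORANGE tab, about 0.12 kg: an upright dark metal plate 5 mm thick (x), 56 mm wide (y), 62 mm high, with a round window and a grip tab on top. z is up; front and back are alike. It starts standing in one of the rack's two pockets.
- plate_tab (a point): Centre of the orange grip tab of that plate, 29 mm above plate_mid, same axes. The tab is 12 mm thick (x), 28 mm wide (y), 24 mm high; pinch it across its 12 mm.
- plate_ears (a point): Point midway between the plate's two bright side ears, 23 mm above its lower edge, same axes. Each ear sticks out 8 mm in y, is 5 mm thick and 22 mm high (12 to 34 mm above the lower edge); 72 mm from ear end to ear end.
- spare_plate_mid (a point): Centre of a second, equal plate with a BLUE tab, standing in the other pocket of the rack. Leave it there.
- rack: Fixed white rack, 50 (x) x 200 (y) x 18 mm high; origin at the centre of its underside, z up. Two pockets along y, centred 52 mm to either side of the origin, 9 mm wide (x), floor 6 mm above the bench; each holds a plate upright, broad faces to the rack's x. The plates lift straight out.
- holder: Fixed cross-slide holder: base 74 (x) x 200 (y) mm, origin at the centre of its underside, z up, two guide rods along y. On them slides a saddle with grey floor and two aluminium uprights that carry the slots. The saddle's place along y is NOT read out: it starts anywhere within 28 mm either side of the holder's middle (stops at 28.5 mm) and slides against about 15 N of friction.
- holder_seat (a point): Point on the holder's middle at the height of the slot floor, 36 mm above the bench, axes as holder. The floor is a hard stop. A plate that is home has its lower edge at this height, broad faces to the holder's x, centre plane at x = 0 within 1 mm, and in y is wherever the saddle is.
- holder_rim (a point): Point on the holder's middle at the height of the uprights' tops, 44 mm above the slot floor. Slots open at the top: rear face x = +2.5 mm, front wall x = -9 mm, end walls 37.5 mm either side of the saddle's middle (1.5 mm play per ear), solid tops from there out to 58 mm; rear and end rims rounded, 1.2 mm radius. A plate off to a side lands there on an ear, 32 mm above the floor, or (9.5 mm off or more) on its lower edge, 44 mm.
- holder_clips (a point): Point on the holder's middle at the top of the clips' upright faces, 26 mm above the slot floor. In front (-x) of each ear a brass spring clip, sloped from 36 to 26 mm and upright from 26 to 8 mm above the floor, stands 2 mm into the ear's way and pushes it to the rear face with about 4 N. Passing both takes about 5 to 15 N down; their friction holds a plate let go at any height.
- tip_rack: Loose blue and grey pipette tip rack, 62x92x50 mm, origin at the centre of its underside. Leave alone.
- screwdriver: Loose red-handled screwdriver, 197 mm long, lying. Leave alone.
Things that resemble listed ones, but are neither listed nor needed, are in the scene too. What is shaped like the part that bears plate_mid but red is not meant.

How it is judged:
By the outcome, as a careful person would: the job done as asked, in the order asked, and still so for the second after the job is handed in, with the robot touching nothing.
It also fails if it takes over 54 s, if anything falls off the work surface, if the arm or the gripper's body presses on something with over 40 N, if the wrist force passes 120 N, or if a joint passes its speed limit or range.

## Working session

There is one attempt and no reset: what is moved stays moved. The work goes in short steps, Python scripts to look and compute and a tool call to move; the robot and the scene stay as the last step left them, time stands still between calls to the robot, and variables do not carry over. Pictures are saved under pics/ and viewed, at most 10 in all, crops included, and the job is handed in when it is done.

Besides the shell and the picture viewer there is one more tool, called after "Emit:" as name(argument=value, ...), one argument or row to a line, values as JSON. play_rows: Moves the arm, as the interface text tells. Its arguments: {"type":"object","properties":{"series":{"type":"array","items":{"type":"array","items":{"type":"array","items":{"type":"number"}}}}},"required":["series"]}

```bash
mkdir -p pics
cat > h.py <<'E'
from rig import *
import numpy as np, cv2
def ray(c,px):
    k=calibration(c);R=np.array(k["R"]);t=np.array(k["t"])
    o=-R.T@t; d=R.T@np.array([(px[0]-k["cx"])/k["fx"],(px[1]-k["cy"])/k["fy"],1]); return o,d/np.linalg.norm(d)
def onz(c,px,z):
    o,d=ray(c,px); return o+d*(z-o[2])/d[2]
def tri(a,b):
    (o1,d1),(o2,d2)=ray("scene",a),ray("top",b)
    s=np.linalg.lstsq(np.c_[d1,-d2],o2-o1,rcond=None)[0]
    p,q=o1+d1*s[0],o2+d2*s[1]; return (p+q)/2,np.linalg.norm(p-q)
def proj(c,X):
    k=calibration(c);p=np.array(k["R"])@X+np.array(k["t"]);return [k["fx"]*p[0]/p[2]+k["cx"],k["fy"]*p[1]/p[2]+k["cy"]]
E
python3 - <<'E'
from h import *
np.set_printoptions(precision=3,suppress=True)
for c in("scene","top"):
    cv2.imwrite(f"pics/{c}1.png",capture(c)); print(c,-np.array(calibration(c)["R"]).T@calibration(c)["t"],calibration(c)["fx"])
    for n in("plate_tab","spare_plate_mid","rack","holder","holder_seat"):
        print(n,[(np.round(r["at"]).tolist(),round(r["score"],2)) for r in pinpoint(c,n)[:4]])
print(sense())
E
```

```text
scene [0.047 0.525 0.952] 402.1932843906246
plate_tab [([252.0, 252.0], 0.86), ([207.0, 239.0], 0.77), ([426.0, 156.0], 0.16)]
spare_plate_mid [([222.0, 284.0], 0.62)]
rack []
holder [([312.0, 221.0], 0.78)]
holder_seat [([307.0, 209.0], 0.57)]
top [-0.002  0.285  1.645] 506.4644532966964
plate_tab [([300.0, 222.0], 0.65), ([215.0, 224.0], 0.53)]
spare_plate_mid [([216.0, 259.0], 0.51)]
rack [([235.0, 259.0], 0.72), ([247.0, 249.0], 0.51)]
holder [([300.0, 225.0], 0.93)]
holder_seat [([303.0, 226.0], 0.82)]
{'time': 0.6, 'joint_positions': array([-1.274,  0.116,  1.442, -0.   ,  1.584, -0.038]), 'qvel': array([-0.001, -0.001,  0.002,  0.001, -0.   , -0.002]), 'tau': array([  0.001, -72.069, -62.256,   0.078,   0.018,   0.   ]), 'tcp_pos': array([ 0.222, -0.638,  0.236]), 'eef_rot': array([-3.142,  0.   ,  0.335]), 'wrist_force': array([ 0.48 , -0.951,  0.333]), 'moment': array([-0.026, -0.028, -0.042]), 'finger_force': 0.0, 'grip_width': 0.9963675274493429}
```

View pics/scene1.png

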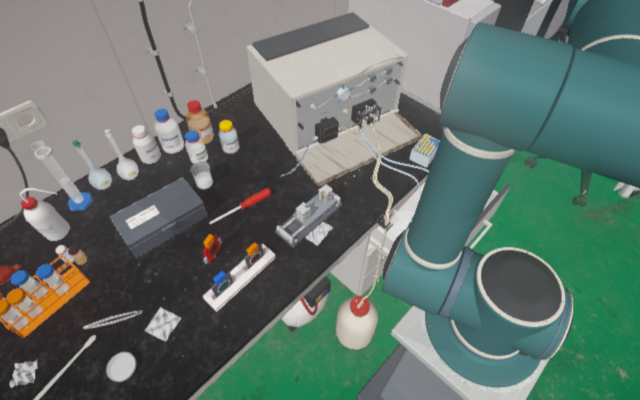

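View pics/top1.png

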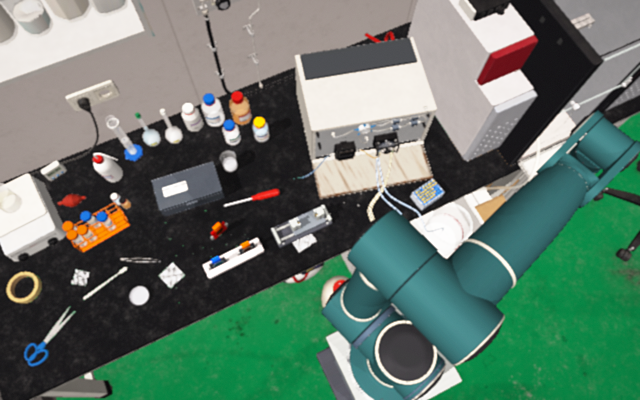

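Scene view: the candidates are the orange tab in the white rack at (252,252), the blue tab at (221,279), and a red look-alike plate with an orange tab at (210,242), which stands loose. In the top view the rack's orange tab is near (244,246) and the red one near (217,229). I choose the one in the rack and check it in a close crop.

Run:
```python
from h import *
a=cv2.imread("pics/scene1.png")[180:310,190:350]; b=cv2.imread("pics/top1.png")[200:285,195:340]
a=cv2.resize(a,None,fx=4.4,fy=4.4,interpolation=2)[:, :]; cv2.imwrite("pics/cs.png",a)
b=cv2.resize(b,None,fx=5.5,fy=5.5,interpolation=2); cv2.imwrite("pics/ct.png",b)
np.set_printoptions(precision=3,suppress=True)
print(tri((252,252),(244,246)), onz("top",(235,259),0),onz("top",(300,225),0),onz("scene",(312,221),0),tri((307,209),(303,226)))
```

```text
(array([0.513, 0.277, 0.064]), np.float64(0.0028378983503003536)) [0.506 0.322 0.   ] [0.521 0.075 0.   ] [0.501 0.074 0.   ] (array([0.504, 0.079, 0.056]), np.float64(0.017268179252024608))
```

View pics/cs.png

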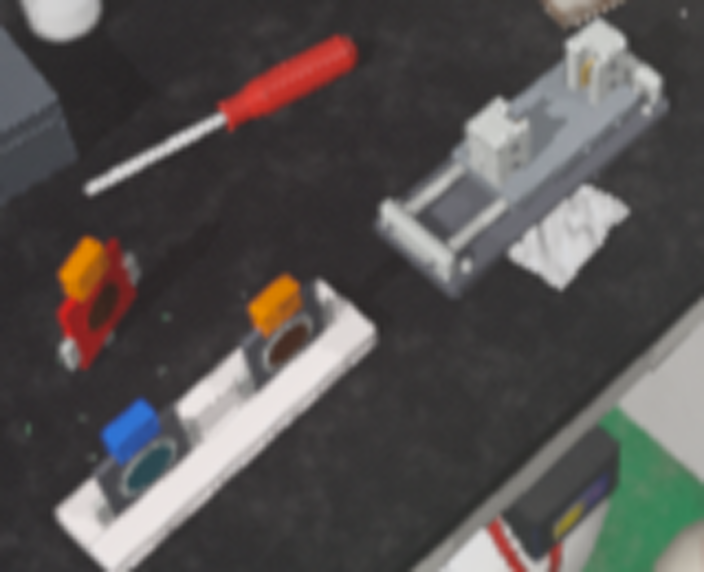

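View pics/ct.png

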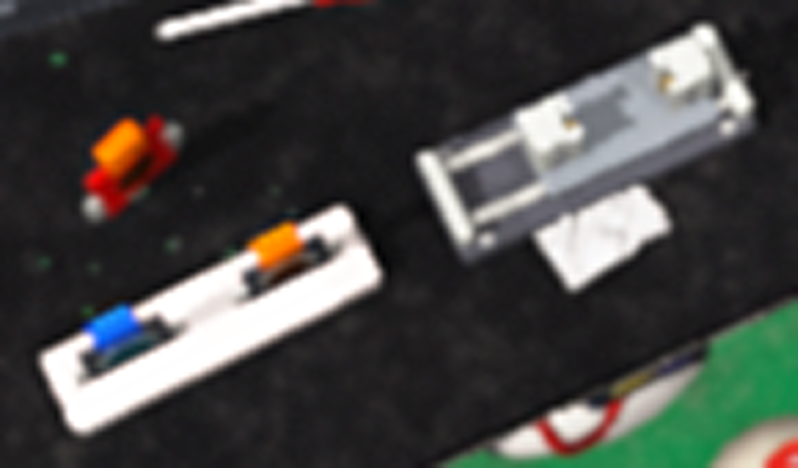

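The crops confirm it: a dark plate with the orange tab at the right end of the white rack, scene (252,249) / top (245,245). The red-bodied plate is loose at the left. The saddle uprights are at top px (295,221) and (319,212).

```bash
cat > fit.py <<'E'
from h import *
from scipy.optimize import least_squares
np.set_printoptions(precision=4,suppress=True)
S=lambda p:("scene",(190+p[0]/4.4,180+p[1]/4.4)); T=lambda p:("top",(195+p[0]/5.5,200+p[1]/5.5))
def fit(obs,x0):
    def W(q,l): c,s=np.cos(q[2]),np.sin(q[2]); return np.array([q[0]+c*l[0]-s*l[1],q[1]+s*l[0]+c*l[1],l[2]])
    f=lambda q:np.concatenate([(np.array(proj(c,W(q,l)))-px) for l,(c,px) in obs])
    r=least_squares(f,x0,loss="soft_l1"); print(r.x,r.fun.reshape(-1,2).round(1).tolist()); return r.x
a=.025;b=.1;h=.018
fit([((a,-b,h),T((345,207))),((-a,-b,h),T((380,275))),((-a,b,h),T((78,430))),((a,b,h),T((42,358))),
 ((a,-b,h),S((318,283))),((-a,-b,h),S((375,328))),((a,b,h),S((60,513))),((0,-.052,.088),T((276,240))),((0,.052,.088),T((111,322)))],[.5,.32,-.3])
E
python3 - <<'E'
from fit import *
# plate tab from rack: local (0,-.052,.076)
print("tab",tri((252.5,249.3),(245.2,244.7)))
for p in ((470,260),(755,128),(425,150),(710,22)): print("base",onz(*T(p),.015))
for p in ((462,292),(382,222),(665,105)): print("baseS",onz(*S(p),.0))
for p in ((548,118),(680,68)): print("uprT",onz(*T(p),.08))
for p in ((500,118),(597,45)): print("uprS",onz(*S(p),.08))
for p in ((320,197),(432,187)): print("instr",onz("top",p,0))
E
```

```text
[0.5072 0.3241 0.0502] [[-0.4, -0.1], [-0.1, 0.2], [-0.4, 0.4], [-0.1, 0.3], [0.2, -1.4], [0.5, -0.7], [-0.8, -0.6], [-0.0, 0.7], [0.2, 0.9]]
tab (array([0.5142, 0.272 , 0.0698]), np.float64(0.0010866096057736954))
base [0.4736 0.1694 0.015 ]
base [ 0.4746 -0.0244  0.015 ]
base [0.5496 0.1654 0.015 ]
base [ 0.5497 -0.0302  0.015 ]
baseS [0.4757 0.1651 0.    ]
baseS [0.5487 0.1655 0.    ]
baseS [ 0.4829 -0.0288  0.    ]
uprT [0.5144 0.0962 0.08  ]
uprT [0.509  0.0116 0.08  ]
uprS [0.511  0.0955 0.08  ]
uprS [0.5081 0.0132 0.08  ]
instr [ 0.5846 -0.0318  0.    ]
instr [ 0.4478 -0.4061  0.    ]
```

Emit:
play_rows(
  series=[
    [[0,0,0,2.6,-3.47,0,0],[0,0,0,2.6,-3.47,0,0],[0,0,0,2.6,-3.47,0,0],[0,0,0,2.6,-3.47,0,0],[0,0,0,2.6,-3.47,0,0]],
  ],
)

```text
time: 1.1
tcp_pos: [0.2877, -0.4293, 0.2357]
eef_rot: [3.141, -0.0, 0.334]
wrist_force: [1.5, 0.5, -0.2]
grip_width: 0.618
finger_force: 0.0
```

Emit:
play_rows(
  series=[
    [[0,0,0,2.6,-3.47,0,0],[0,0,0,2.6,-3.47,0,0],[0,0,0,2.6,-3.47,0,0],[0,0,0,2.6,-3.47,0,0],[0,0,0,2.6,-3.47,0,0]],
  ],
)

```text
time: 1.6
tcp_pos: [0.3534, -0.2227, 0.2359]
eef_rot: [3.141, -0.001, 0.334]
wrist_force: [-0.3, 0.1, -1.0]
grip_width: 0.501
finger_force: 0.0
```

Emit:
play_rows(
  series=[
    [[0,0,0,2.6,-3.47,0,0],[0,0,0,2.6,-3.47,0,0],[0,0,0,2.6,-3.47,0,0],[0,0,0,2.6,-3.47,0,0],[0,0,0,2.6,-3.47,0,0]],
  ],
)

```text
time: 2.1
tcp_pos: [0.4192, -0.0159, 0.236]
eef_rot: [3.141, -0.001, 0.335]
wrist_force: [0.8, -0.4, 0.2]
grip_width: 0.501
finger_force: 0.0
```

Emit:
play_rows(
  series=[
    [[0,0,0,2.6,-3.47,0,0],[0,0,0,2.6,-3.47,0,0],[0,0,0,2.6,-3.47,0,0],[0,0,0,2.6,-3.47,0,0],[0,0,0,2.6,-3.47,0,0]],
  ],
)

```text
time: 2.6
tcp_pos: [0.485, 0.1908, 0.2358]
eef_rot: [3.142, -0.001, 0.335]
wrist_force: [0.7, 0.2, -0.1]
grip_width: 0.5
finger_force: 0.0
```

Emit:
play_rows(
  series=[
    [[0,0,-0.14,0,0,0,0],[0,0,-0.14,0,0,0,0],[0,0,-0.14,0,0,0,0],[0,0,-0.14,0,0,0,0],[0,0,-0.14,0,0,0,0]],
  ],
)

```text
time: 3.1
tcp_pos: [0.4849, 0.1888, 0.2357]
eef_rot: [3.141, -0.0, 1.041]
wrist_force: [0.1, -0.4, 0.6]
grip_width: 0.498
finger_force: 0.0
```

Emit:
play_rows(
  series=[
    [[0,0,-0.14,0,0,0,0],[0,0,-0.14,0,0,0,0],[0,0,-0.14,0,0,0,0],[0,0,-0.14,0,0,0,0],[0,0,0,0,0,0,0]],
  ],
)

```text
time: 3.6
tcp_pos: [0.4848, 0.1888, 0.2357]
eef_rot: [3.141, -0.0, 1.597]
wrist_force: [-0.2, 0.4, -0.6]
grip_width: 0.498
finger_force: 0.0
```

Emit:
play_rows(
  series=[
    [[0,0,-0.024,4.1,1.4,0,0],[0,0,0,4.1,1.4,0,0],[0,0,0,0,0,4,0],[0,0,0,0,0,4,0],[0,0,0,0,0,3,0]],
  ],
)

```text
time: 4.1
tcp_pos: [0.5093, 0.2718, 0.1231]
eef_rot: [-3.14, 0.001, 1.614]
wrist_force: [0.4, -0.9, 0.4]
grip_width: 0.5
finger_force: 0.0
```

Run:
```python
from h import *
a=capture("scene");b=capture("top");print(sense()["tcp_pos"],sense()["eef_rot"])
for c in("scene","top"):print(proj(c,sense()["tcp_pos"]))
a=cv2.resize(a[200:300,200:300],None,fx=4,fy=4,interpolation=2);b=cv2.resize(b[200:300,200:300],None,fx=4,fy=4,interpolation=2)
cv2.imwrite("pics/n1.png",np.hstack([a,b]))
```

```text
[0.50822179 0.2710216  0.12143021] [-3.13577046e+00  2.51009966e-03  1.61492947e+00]
[np.float64(251.60527322417863), np.float64(239.61781264948198)]
[np.float64(244.3894410252729), np.float64(241.56230652242408)]
```

View pics/n1.png

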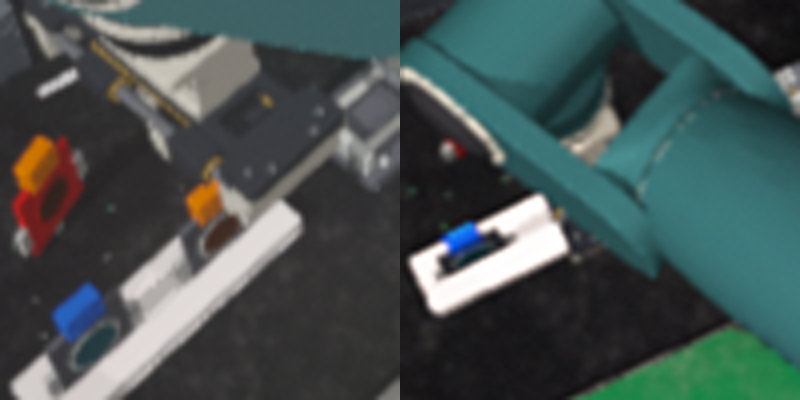

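The scene crop shows the orange tab at about (251,251), between the two fingertips. The arm hides it in the top view. Descending and gripping.

Emit:
play_rows(
  series=[
    [[0,0,0,0,0.15,1.3,0],[0,0,0,0,0,1.3,0],[0,0,0,0,0,1.1,0],[0,0,0,0,0,0.9,0],[0,0,0,0,0,0,0]],
  ],
)

```text
time: 4.7
tcp_pos: [0.511, 0.2716, 0.0784]
eef_rot: [-3.14, 0.001, 1.618]
wrist_force: [0.4, 0.3, 0.1]
grip_width: 0.497
finger_force: 0.0
```

Emit:
play_rows(
  series=[
    [[0,0,0,0,0,0,0.3],[0,0,0,0,0,0,0.6],[0,0,0,0,0,0,1],[0,0,0,0,0,0,1],[0,0,0,0,0,0,1]],
  ],
)

```text
time: 5.2
tcp_pos: [0.5115, 0.2718, 0.0798]
eef_rot: [3.141, -0.0, 1.619]
wrist_force: [0.9, -0.8, 1.9]
grip_width: 0.131
finger_force: 30.0
```

Emit:
play_rows(
  series=[
    [[0,0,0,0,0,-1,1],[0,0,0,0,0,-2,1],[0,0,0,0,0,-2.5,1],[0,0,0,0,0,-2.5,1],[0,0,0.049,0,0,-2,1]],
  ],
)

```text
time: 5.7
tcp_pos: [0.5115, 0.2719, 0.182]
eef_rot: [3.14, -0.001, 1.57]
wrist_force: [0.7, 0.6, -0.8]
grip_width: 0.129
finger_force: 30.0
```

Emit:
play_rows(
  series=[
    [[0,0,0,-3,-0.05,0,1],[0,0,0,-4.8,-0.05,0,1],[0,0,0,-4.8,-0.05,0,1],[0,0,0,-4.8,-0.05,0,1],[0,0,0,-4.4,-0.05,0,1]],
  ],
)

```text
time: 6.2
tcp_pos: [0.5083, 0.0519, 0.1806]
eef_rot: [3.141, 0.0, 1.57]
wrist_force: [1.5, 0.2, -0.6]
grip_width: 0.127
finger_force: 30.0
```

Emit:
play_rows(
  series=[
    [[0,0,0,0,0,0,1],[0,0,0,0,0,0,1],[0,0,0,0,0,0,1]],
  ],
)

```text
time: 6.5
tcp_pos: [0.5087, 0.0545, 0.18]
eef_rot: [3.141, -0.0, 1.57]
wrist_force: [-0.2, -0.3, -1.3]
grip_width: 0.127
finger_force: 30.0
```

Run:
```python
from h import *
a=capture("scene");b=capture("top");s=sense();print(s["tcp_pos"],s["eef_rot"],s["wrist_force"])
for c in("scene","top"):
  for n in("plate_tab","plate_ears","holder"):print(c,n,[(np.round(r["at"],1).tolist(),round(r["score"],2)) for r in pinpoint(c,n)[:3]])
a=cv2.resize(a[150:270,240:380],None,fx=5,fy=5,interpolation=2)
cv2.imwrite("pics/n2.png",a)
```

```text
[0.50868931 0.05489731 0.17974819] [-3.14150556e+00 -1.61024104e-04  1.57130036e+00] [ 0.31200945 -0.29652136 -1.28615721]
scene plate_tab [([315.1, 179.5], 0.73), ([210.1, 240.3], 0.68)]
scene plate_ears [([210.5, 249.0], 0.58), ([313.9, 189.6], 0.49)]
scene holder [([307.5, 216.8], 0.71)]
top plate_tab [([305.3, 206.4], 0.55), ([214.5, 223.2], 0.54)]
top plate_ears [([220.7, 228.3], 0.57), ([306.3, 212.1], 0.43)]
top holder [([300.0, 225.1], 0.64), ([301.4, 217.8], 0.33)]
```

View pics/n2.png

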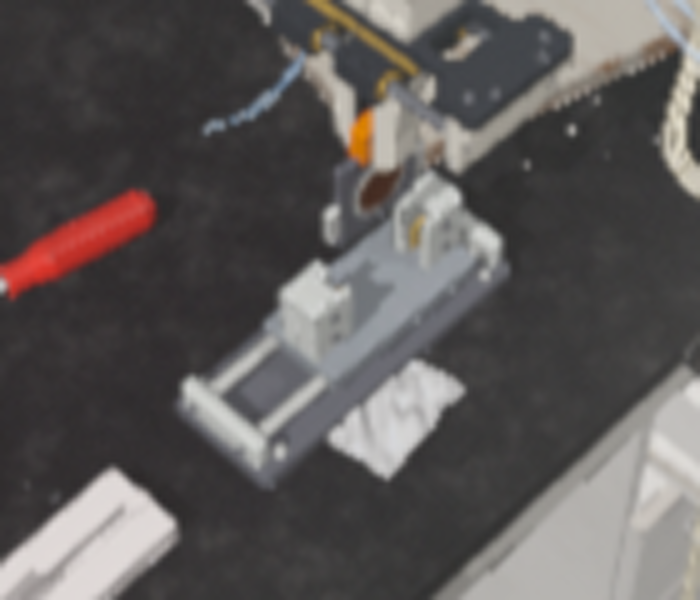

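The crop shows the plate upright in the grip at about (315,188). It is above and between the uprights, whose crop centres are near (318,300) and (435,220). Descending gently between them.

Emit:
play_rows(
  series=[
    [[0,0,0,0,0,1.1,1],[0,0,0,0,0,1.1,1],[0,0,0,0,0,0.2,1],[0,0,0,0,0,0.2,1],[0,0,0,0,0,0.2,1]],
  ],
)

```text
time: 7.4
tcp_pos: [0.5087, 0.0538, 0.1515]
eef_rot: [3.142, -0.0, 1.57]
wrist_force: [-0.6, -0.1, -0.8]
grip_width: 0.126
finger_force: 30.0
```

Emit:
play_rows(
  series=[
    [[0,0,0,0,0,0.2,1],[0,0,0,0,0,0.2,1],[0,0,0,0,0,0.2,1],[0,0,0,0,0,0,1]],
  ],
)

```text
time: 7.8
tcp_pos: [0.5086, 0.0538, 0.1454]
eef_rot: [-3.141, -0.0, 1.57]
wrist_force: [-0.6, -0.0, -1.0]
grip_width: 0.126
finger_force: 30.0
```

Emit:
play_rows(
  series=[
    [[0,0,0,0,0,0.15,1],[0,0,0,0,0,0.1,1],[0,0,0,0,0,0.1,1],[0,0,0,0,0,0.1,1],[0,0,0,0,0,0,1]],
  ],
)

```text
time: 8.3
tcp_pos: [0.5086, 0.0538, 0.141]
eef_rot: [-3.141, 0.0, 1.57]
wrist_force: [-0.5, -0.2, -0.7]
grip_width: 0.126
finger_force: 30.0
```

Emit:
play_rows(
  series=[
    [[0,0,0,0,0,0.05,1],[0,0,0,0,0,0.05,1],[0,0,0,0,0,0.05,1],[0,0,0,0,0,0.05,1],[0,0,0,0,0,0.05,1]],
  ],
)

```text
time: 8.8
tcp_pos: [0.5087, 0.0538, 0.1386]
eef_rot: [-3.142, -0.0, 1.57]
wrist_force: [-0.2, 0.1, -1.1]
grip_width: 0.127
finger_force: 30.0
```

Emit:
play_rows(
  series=[
    [[0,0,0,0,0,0.06,1],[0,0,0,0,0,0.06,1],[0,0,0,0,0,0.06,1],[0,0,0,0,0,0.06,1],[0,0,0,0,0,0.06,1]],
  ],
)

```text
time: 9.3
tcp_pos: [0.5087, 0.0538, 0.1356]
eef_rot: [-3.142, 0.0, 1.57]
wrist_force: [-0.7, -0.1, -0.6]
grip_width: 0.126
finger_force: 30.0
```

Ears are below the rim with no force. I feel sideways to confirm the slot and centre the plate.

Emit:
play_rows(
  series=[
    [[0,0,0,0.07,0,0,1],[0,0,0,0.07,0,0,1],[0,0,0,0.06,0,0,1],[0,0,0,0,0,0,1]],
  ],
)

```text
time: 9.7
tcp_pos: [0.5087, 0.0552, 0.1359]
eef_rot: [3.141, 0.002, 1.57]
wrist_force: [-1.0, -7.3, 0.6]
grip_width: 0.128
finger_force: 30.0
```

Emit:
play_rows(
  series=[
    [[0,0,0,-0.1,0,0,1],[0,0,0,-0.1,0,0,1],[0,0,0,-0.1,0,0,1],[0,0,0,-0.1,0,0,1],[0,0,0,0,0,0,1]],
  ],
)

```text
time: 10.2
tcp_pos: [0.5087, 0.0518, 0.1356]
eef_rot: [-3.142, -0.0, 1.57]
wrist_force: [0.4, -0.3, -1.4]
grip_width: 0.123
finger_force: 30.0
```

Emit:
play_rows(
  series=[
    [[0,0,0,-0.07,0,0,1],[0,0,0,-0.03,0,0,1],[0,0,0,0,0,0,1]],
  ],
)

```text
time: 10.5
tcp_pos: [0.5087, 0.0511, 0.1358]
eef_rot: [3.141, -0.001, 1.57]
wrist_force: [-0.7, 3.9, 0.3]
grip_width: 0.129
finger_force: 30.0
```

Emit:
play_rows(
  series=[
    [[0,0,0,0.12,0.1,0,1],[0,0,0,0.12,0.1,0,1],[0,0,0,0,0.05,0,1],[0,0,0,0,0.05,0,1],[0,0,0,0,0,0,1]],
  ],
)

```text
time: 11.0
tcp_pos: [0.5117, 0.0531, 0.1356]
eef_rot: [-3.142, 0.0, 1.57]
wrist_force: [-0.1, -1.1, -1.0]
grip_width: 0.131
finger_force: 30.0
```

Emit:
play_rows(
  series=[
    [[0,0,0,0,0.06,0,1],[0,0,0,0,0.06,0,1],[0,0,0,0,0,0,1]],
  ],
)

```text
time: 11.3
tcp_pos: [0.5128, 0.0532, 0.1356]
eef_rot: [-3.141, 0.0, 1.57]
wrist_force: [-1.0, -0.7, -0.7]
grip_width: 0.128
finger_force: 30.0
```

Emit:
play_rows(
  series=[
    [[0,0,0,0,0.06,0,1],[0,0,0,0,0.06,0,1],[0,0,0,0,0,0,1]],
  ],
)

```text
time: 11.6
tcp_pos: [0.5135, 0.0532, 0.1355]
eef_rot: [-3.14, 0.0, 1.57]
wrist_force: [-6.1, -0.6, 0.6]
grip_width: 0.128
finger_force: 30.0
```

Rear face felt at x≈0.513. I back off slightly and press down in small steps.

Emit:
play_rows(
  series=[
    [[0,0,0,0,-0.12,0,1],[0,0,0,0,0,0.15,1],[0,0,0,0,0,0.15,1],[0,0,0,0,0,0.15,1],[0,0,0,0,0,0,1]],
  ],
)

```text
time: 12.1
tcp_pos: [0.5128, 0.0532, 0.1308]
eef_rot: [-3.141, -0.0, 1.57]
wrist_force: [-1.9, 0.5, -2.6]
grip_width: 0.133
finger_force: 30.0
```

Emit:
play_rows(
  series=[
    [[0,0,0,0,0,0.1,1],[0,0,0,0,0,0.1,1],[0,0,0,0,0,0.1,1]],
  ],
)

```text
time: 12.4
tcp_pos: [0.513, 0.0532, 0.1283]
eef_rot: [3.141, 0.0, 1.57]
wrist_force: [-3.0, -0.0, 3.7]
grip_width: 0.126
finger_force: 30.0
```

Emit:
play_rows(
  series=[
    [[0,0,0,0,0,0.1,1],[0,0,0,0,0,0.1,1],[0,0,0,0,0,0.1,1]],
  ],
)

```text
time: 12.7
tcp_pos: [0.5131, 0.0532, 0.1255]
eef_rot: [3.141, 0.0, 1.57]
wrist_force: [-4.6, -0.5, 5.1]
grip_width: 0.127
finger_force: 30.0
```

Emit:
play_rows(
  series=[
    [[0,0,0,0,0,0.1,1],[0,0,0,0,0,0.1,1],[0,0,0,0,0,0.1,1]],
  ],
)

```text
time: 13.0
tcp_pos: [0.5131, 0.0533, 0.1229]
eef_rot: [3.141, -0.0, 1.57]
wrist_force: [-5.6, -1.1, 4.6]
grip_width: 0.127
finger_force: 30.0
```

Emit:
play_rows(
  series=[
    [[0,0,0,0,0,0.15,1],[0,0,0,0,0,0.15,1],[0,0,0,0,0,0.15,1],[0,0,0,0,0,0.15,1]],
  ],
)

```text
time: 13.4
tcp_pos: [0.5131, 0.0533, 0.1168]
eef_rot: [3.141, -0.0, 1.57]
wrist_force: [-5.6, 0.1, 8.8]
grip_width: 0.128
finger_force: 30.1
```

Emit:
play_rows(
  series=[
    [[0,0,0,0,0,0.1,1],[0,0,0,0,0,0.1,1],[0,0,0,0,0,0.1,1],[0,0,0,0,0,0,1]],
  ],
)

```text
time: 13.8
tcp_pos: [0.513, 0.0532, 0.1136]
eef_rot: [3.141, -0.0, 1.57]
wrist_force: [-4.6, 0.1, 6.8]
grip_width: 0.129
finger_force: 30.1
```

Emit:
play_rows(
  series=[
    [[0,0,0,0,0,0.08,1],[0,0,0,0,0,0.08,1],[0,0,0,0,0,0.06,1],[0,0,0,0,0,0,1]],
  ],
)

```text
time: 14.2
tcp_pos: [0.5131, 0.0533, 0.1116]
eef_rot: [3.141, -0.0, 1.57]
wrist_force: [-5.5, 0.0, 8.1]
grip_width: 0.126
finger_force: 30.1
```

Emit:
play_rows(
  series=[
    [[0,0,0,0,0,0.05,1],[0,0,0,0,0,0.04,1],[0,0,0,0,0,0,1]],
  ],
)

```text
time: 14.5
tcp_pos: [0.5131, 0.0533, 0.1107]
eef_rot: [3.141, -0.0, 1.57]
wrist_force: [-6.3, -0.4, 8.8]
grip_width: 0.129
finger_force: 30.1
```

Emit:
play_rows(
  series=[
    [[0,0,0,0,0,0.04,1],[0,0,0,0,0,0.04,1],[0,0,0,0,0,0,1]],
  ],
)

```text
time: 14.8
tcp_pos: [0.5131, 0.0533, 0.1099]
eef_rot: [3.141, -0.0, 1.57]
wrist_force: [-5.3, -0.2, 8.5]
grip_width: 0.124
finger_force: 30.1
```

Emit:
play_rows(
  series=[
    [[0,0,0,0,0,0.03,1],[0,0,0,0,0,0.03,1],[0,0,0,0,0,0,1]],
  ],
)

```text
time: 15.1
tcp_pos: [0.5132, 0.0533, 0.1099]
eef_rot: [3.141, -0.0, 1.57]
wrist_force: [-8.3, -0.4, 14.1]
grip_width: 0.128
finger_force: 30.1
```

Emit:
play_rows(
  series=[
    [[0,0,0,0,0,0.04,1],[0,0,0,0,0,0.02,1],[0,0,0,0,0,0,1]],
  ],
)

```text
time: 15.4
tcp_pos: [0.5132, 0.0532, 0.1098]
eef_rot: [3.14, -0.0, 1.57]
wrist_force: [-10.0, -0.4, 20.9]
grip_width: 0.128
finger_force: 30.1
```

Hard stop at the expected height (0.110). I ease off and open.

Emit:
play_rows(
  series=[
    [[0,0,0,0,-0.05,-0.04,1],[0,0,0,0,0,0,0.5],[0,0,0,0,0,0,0.2],[0,0,0,0,0,0,0.2],[0,0,0,0,0,0,0.2]],
  ],
)

```text
time: 15.9
tcp_pos: [0.5124, 0.0532, 0.1082]
eef_rot: [-3.141, -0.0, 1.57]
wrist_force: [0.2, -0.0, -0.5]
grip_width: 0.384
finger_force: 0.0
```

Emit:
play_rows(
  series=[
    [[0,0,0,0,0,-0.5,0.2],[0,0,0,0,0,-1.5,0.2],[0,0,0,0,0,-3,0.2],[0,0,0,0,0,-3,0.2],[0,0,0,0,0,-3,0.2]],
  ],
)

```text
time: 16.4
tcp_pos: [0.5123, 0.0532, 0.221]
eef_rot: [3.141, -0.0, 1.57]
wrist_force: [0.6, -0.0, -0.2]
grip_width: 0.394
finger_force: 0.0
```

Emit:
play_rows(
  series=[
    [[0,0,0,-4.5,0,0,0.2],[0,0,0,-4.5,0,0,0.2],[0,0,0,-4.5,0,0,0.2],[0,0,0,-4.5,0,0,0.2],[0,0,0,0,0,0,0.2]],
  ],
)

```text
time: 16.9
tcp_pos: [0.5119, -0.1309, 0.2196]
eef_rot: [3.141, 0.001, 1.566]
wrist_force: [0.2, -0.2, 0.3]
grip_width: 0.398
finger_force: 0.0
```

Run:
```python
from h import *
a=capture("scene");b=capture("top");print(sense()["wrist_force"])
for n in ("plate_tab","spare_plate_mid"):print(n,[[(np.round(r["at"],1).tolist(),round(r["score"],2)) for r in pinpoint(c,n)[:3]] for c in("scene","top")])
for c in("scene","top"):print(proj(c,np.array([.513,.0532,.106])))
cv2.imwrite("pics/n3.png",cv2.resize(a[150:270,230:380],None,fx=5,fy=5,interpolation=2))
```

```text
[-0.23449036  0.09747709 -0.07995875]
plate_tab [[([207.6, 239.6], 0.88), ([315.6, 193.8], 0.59)], [([216.1, 225.0], 0.75), ([304.0, 214.1], 0.67)]]
spare_plate_mid [[([223.0, 284.2], 0.82), ([422.5, 156.3], 0.69)], [([214.5, 258.7], 0.57), ([302.3, 224.3], 0.19)]]
[np.float64(314.25034786082784), np.float64(191.5436036875785)]
[np.float64(306.630629191946), np.float64(213.73374843368967)]
```

View pics/n3.png

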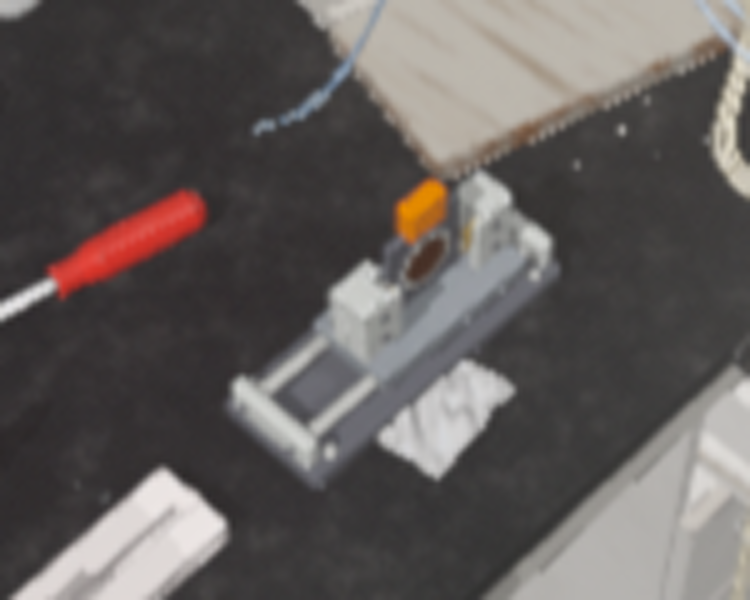

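The plate sits upright and level between the uprights, with its tab at about scene (314,192), where a fully seated plate should appear. The gripper is clear of everything.

```bash
python3 -c "
from rig import *
print(finish_job())"
```

```text
the job is handed in; nothing more can be done
None
```

The orange-tabbed plate is down on the slot floor of the holder and released, pressed with at most about 21 N. I handed the job in at about 17 s; the hand-in gave no verdict. The blue-tabbed plate and the other bench items were left alone.

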